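Wedge a two-part suppository mould shut

TASK

Take the blue wedge out of its wooden stand, put it thin end down into the slot behind the loose mould half, sloped face towards the sloped steel plate, and tap it straight down until the mould halves are closed and the wedge is locked tight. Go by feel: set it with a push of about 15 N, and never push with more than about 20 N, which would bruise the mould faces. Leave the wedge standing locked in the slot and do not disturb the bottle, the jar or the tub.

Things in the scene. Friction and masses are not known exactly. Their poses are not given: they have to be found in the camera images.
- frame: grey clamping frame fixed to the worktop, base 165 x 130 x 10 mm, rails 18 mm high along both sides. Origin: underside of the base, below the parting plane where the halves meet. x runs from the fixed half to the loose half, the slot and the sloped steel plate; z up. The plate is clamped by hand to no better than 1.7 mm along x and is not measured, so the locking depth must be felt.
- fixed_half: aluminium mould half fixed in the frame, 25 x 90 x 60 mm (x, y, z); origin at the middle of the lower edge of its mating face (on the frame's floor, 10 mm above the worktop), axes as the frame's, body towards -x
- loose_half: loose aluminium mould half, 25 x 90 x 60 mm, about 0.3 kg, on the frame's floor between the rails, 1 to 2.2 mm short of the fixed half; axes as the frame's. Origin at the middle of the lower edge of its mating face, body towards +x: its flat upright back face is at x = +25 mm, its top at z = +60 mm. The wedge pushes it along -x until the halves meet.
- slot (a point): middle of the slot's mouth: on the frame's centre line, 33.5 mm from the parting plane in x, 70 mm above the worktop. The slot lies between the loose half's back and the steel plate (60 mm wide and high), which leans away upwards 1 in 7, as the wedge does. Mouth 11 to 16 mm wide at the start, y ends open. When locked, the thin end is 4 to 29 mm above the frame's floor.
- wedge: blue plastic wedge, steel cap, 100 mm long (z), 32 mm wide (y), 60 g; 9 mm thick at the thin end, 23 mm at the top. Origin: middle of the thin end's underside, z to the thick end. Flat face at x = -4.5 mm (goes against the loose half), sloped face at x = 4.5 mm + z/7 (against the plate). It stands upright in its stand, thin end 8 mm above the worktop, top 68 mm above the stand.
- wedge_head (a point): middle of the wedge's flat top (cap 23 x 32 mm), 100 mm above its thin end: where to tap; grip the wedge below it across the 32 mm width. Dropped in, the wedge stops some 5 to 20 mm above its locked depth; driven on, it shoves the loose half along, then the halves meet and the resistance rises steeply. The push is 0.5 to 1.2 times the clamping force it leaves. Self-locking.
- bottle: brown glass bottle with black cap, 50 mm diameter, 110 mm high, beyond the frame; origin under its centre; leave alone
- jar: white ointment jar, 60 mm diameter, 42 mm high, beyond the frame; origin under its centre; leave alone
- tub: white and green powder tub, 79 mm diameter, 80 mm high, to the left of the frame; origin under its centre; leave alone
- stand: wooden stand for the wedge, 60 x 70 mm, 40 mm high, fixed; origin on the worktop below the wedge's thin end, same axes as the wedge at the start; its place and yaw vary
Not all that is in view belongs to the job. What is shaped like the loose_half but purple is not meant.

How it is judged:
On the way:
1. the wedge stands with its thin end in the slot (z of wedge in the frame of slot below -0.012 m and horizontal distance between wedge and slot below 0.012 m and angle between wedge's own z axis and vertical below 0.12 rad), for 0.2 s.
At the end, for the whole second after the job is handed in: The wedge stands upright in the slot (within 0.06 rad and 12 mm of its middle, thin end at least 27 mm below the mouth), at rest; the mould halves are shut to within 0.6 mm and both the halves on each other and the wedge on the loose half press with more than 8 N (contact force between loose_half and fixed_half above 8 N and contact force between wedge and loose_half above 8 N and x of loose_half in the frame of fixed_half below 0.0006 m and z of wedge in the frame of slot below -0.027 m and horizontal distance between wedge and slot below 0.012 m and angle between wedge's own z axis and vertical below 0.06 rad and linear speed of wedge below 0.01 m/s); the robot touches nothing.
It fails at once if the mould halves are pressed together with more than 40 N (overdriven) (contact force between loose_half and fixed_half above 40 N).
It fails at once if the bottle is moved more than 15 mm (distance of bottle from where it was at the start of the episode above 0.015 m).
It fails at once if the jar is moved more than 15 mm (distance of jar from where it was at the start of the episode above 0.015 m).
It fails at once if the tub is moved more than 15 mm (distance of tub from where it was at the start of the episode above 0.015 m).
It also fails if it takes over 48 s, if anything falls off the work surface, if the arm or the gripper's body presses on something with over 40 N, if the wrist force passes 120 N, or if a joint passes its speed limit or range.

ROBOT

A 7-joint arm with a two-finger parallel gripper is mounted at the origin on a cart in front of the work surface, level with it; the furniture and walls round the work are solid. World frame = base frame: x ahead of the robot, y to its left, z up, the work surface at z = 0. Lengths are in m, angles in rad, forces in N, time in s.
With the tool pointing down it reaches from about 0.425 to 1.025 m from the base axis. Payload 3.6 kg.
Tool frame: the origin (TCP) lies on the centre line of the jaws, within the pads' length; the fingertips stand 11 mm ahead of it and the grasp point (between the pads) lies 8 mm behind it; z points along the fingers, y is the line along which they close (so a half turn about z gives the same grasp; the last joint's range is limited). The gripper opens to 85 mm and grips with 20 to 120 N. Pads are 22 mm wide; open, the fingers measure 114 mm over their backs; the gripper's body (76 mm by 85 mm) begins 54 mm behind the grasp point. The pads swing forward as they close: fully open they stand 13 mm farther back than shut.
Start: joints at [1.171, 0.591, 0.048, 1.609, -0.033, 0.943, -0.034], TCP at [0.218, -0.691, 0.242] pointing down, gripper open.
Joint ranges: [-2.69, 2.69], [-0.47, 2.24], [-1.27, 1.36], [0.19, 2.51], [-1.53, 4.68], [0.08, 2.07], [-3.09, 3.09]. Speed limits (rad/s): [2.57, 2.57, 3.14, 3.14, 3.14, 3.14, 3.14].

INTERFACE

Orientations are given as a unit quaternion [x, y, z, w].
In Python, from workcell import manip, read_camera, calibration gives the robot as it stands. The module is installed in compiled form; this text tells all that it offers.
- The arm moves only by the tool play_rows, never from a script. Its argument "commands" is a list of rows, each a list of 3 entries, a list of its own where there are three numbers: the opening, from 0 (shut) to 1 (fully open), then the shift along the tool's x, y, z in units of 750 mm (1.0 is 750 mm), then the turn about the tool's z in units of pi rad (1.0 is pi rad). A call has 1 to 12 rows; each row is the pose to reach, as a shift and turn from the pose commanded when the call began, along the tool's axes at that moment, turning the shorter way round; what a row does not reach only later rows make up. A row lasts 1/8 s, in which the tool goes at most 62.5 mm and 10.7 degrees, less where a joint would pass 70% of its speed; a pose out of reach is approached as far as the arm can. A call with a number of a shift or a turn outside -1 to 1 is refused whole. A call with a gripper value outside its range is refused whole. The fingers move at their own pace and stop on an object; "grip_force" is the grip in N (left out, the last holds). Time passes only in rows, so rows that repeat a pose let the fingers close. It gives the time, the measured TCP pose, the force, the opening and the grip force at its end, in the units of the state.
- manip.read_state(): the state, without advancing time (a new reading comes with each control period).
- read_camera(name): name is "scene" or "top" or "wrist"; returns (picture, depth): 420x560x3 uint8, blue, green, red; 420x560 float32, m along the optical axis (not along the pixel's ray), 0 where there is no reading.
- calibration(name): a dict with "fx", "fy", "cx", "cy" (pixels), "rvec" (rotation vector, rad) and "tvec" (3), from world to camera coordinates, as OpenCV has them. Camera axes: x right, y down, z forward; pixel columns grow to the right and rows downward; lengths in m; the calibration is good to about 2 mm. A picture is of the moment at which its call begins: read the wrist's pose just before it. calibration takes no time and is no camera call; for the wrist camera it gives the pose at the moment of the call.
- manip.close_job(): hands the job in; it is judged then, once.
The state is a dict: "time": time; "joint_positions": joint angles; "joint_velocities": joint speeds; "joint_efforts": joint torques, N m; "tool_pos": TCP position; "ee_rot": TCP orientation; "wrist_force": force on the tool from outside, world axes, zero at the start; "torque": the same for the moment, N m; "finger_gap": opening from 0.0 (shut) to 1.0 (fully open); "finger_force": force on a finger pad.
Only numpy, scipy, OpenCV 4.12 (cv2) and the standard library are available. Lean on these libraries where they do the work, as an engineer would, in place of code of your own. Each camera call takes 0.05 s, during which the arm holds its last target. There are 200 camera calls.

## Working session

There is one attempt and no reset: what is moved stays moved. The work goes in short steps, Python scripts to look and compute and a tool call to move; the robot and the scene stay as the last step left them, time stands still between calls to the robot, and variables do not carry over. Pictures are saved under pics/ and viewed, at most 10 in all, crops included, and the job is handed in when it is done.

Besides the shell and the picture viewer there is one more tool, called as name(argument=value, ...) on one line, values as JSON. play_rows: Moves the arm, as the interface text tells. Its arguments: {"type":"object","properties":{"commands":{"type":"array","items":{"type":"array"}},"grip_force":{"type":"number"}},"required":["commands"]}

```bash
mkdir -p pics; cat > h.py <<'E'
import numpy as np, cv2
from workcell import manip, read_camera, calibration
def look(name):
    c=calibration(name); p,d=read_camera(name); R=cv2.Rodrigues(np.array(c["rvec"],float))[0]; t=np.array(c["tvec"],float).ravel()
    v,u=np.mgrid[0:d.shape[0],0:d.shape[1]]
    P=np.stack([(u-c["cx"])/c["fx"]*d,(v-c["cy"])/c["fy"]*d,d],-1)
    W=(P-t)@R
    W[d==0]=np.nan
    return p,d,W,(c,R,t)
def ray(cal,u,v,z):
    c,R,t=cal; o=-R.T@t; r=R.T@np.array([(u-c["cx"])/c["fx"],(v-c["cy"])/c["fy"],1]); return o+r*(z-o[2])/r[2]
E
python3 - <<'E'
from h import *
print(manip.read_state())
for n in ("scene","top"):
    p,d,W,cal=look(n); cv2.imwrite(f"pics/{n}0.png",p); np.save(n+"_W.npy",W); print(n,-cal[1].T@cal[2])
E
```

```text
{'time': 0.0, 'joint_positions': array([ 1.17152725,  0.59217648,  0.04828276,  1.60986219, -0.0333196 ,
        0.94268   , -0.03370899]), 'joint_velocities': array([-8.86121852e-05, -1.81877932e-03, -1.86473358e-03, -3.23918222e-04,
        2.73564291e-04,  2.42205244e-04,  1.00949911e-03]), 'joint_efforts': array([-1.02585341e-05, -5.48698390e+01,  1.54705435e+00, -1.98124516e+01,
        9.48492321e-03,  8.88109003e-03, -7.98241047e-07]), 'tool_pos': array([ 0.21801824, -0.69058169,  0.24108417]), 'ee_rot': array([ 9.88329671e-01,  1.52325688e-01, -2.30011834e-04, -1.13763264e-03]), 'wrist_force': array([ 0.23682934, -1.04463292,  0.31999131]), 'torque': array([-0.02493824, -0.01740535, -0.03553807]), 'finger_force': 0.0, 'finger_gap': 0.999436702091589}
scene [-0.00760128 -1.21484922  0.86515389]
top [ 0.41320074 -0.26277367  1.08579348]
```

View pics/top0.png

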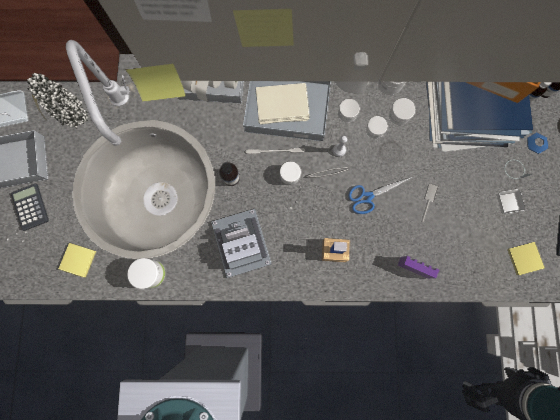

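View pics/scene0.png

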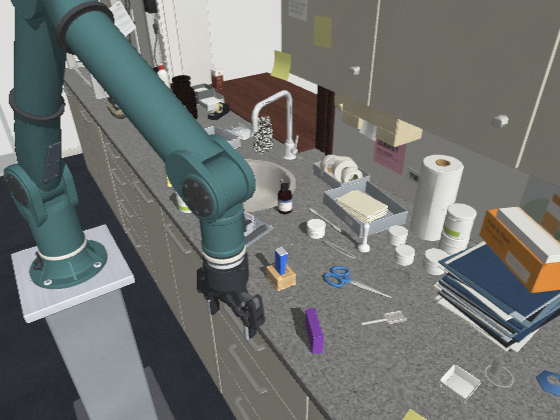

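The top view shows the frame at about (240,242), the stand with the wedge at (337,250), and the purple decoy at (420,267). The bottle is at (229,173), the jar at (290,172) and the tub at (145,273). Next I'll zoom in and get world points.

```bash
python3 - <<'E'
from h import *
p=cv2.imread("pics/top0.png"); W=np.load("top_W.npy")
a=cv2.resize(p[200:285,200:280],None,fx=7,fy=7,interpolation=cv2.INTER_CUBIC)[:595]
cv2.imwrite("pics/z1.png",a)
for n,(u,v) in dict(stand=(337,258),cap=(340,247),frame=(240,242),tub=(145,273),bottle=(229,170),jar=(290,172),floor=(300,230)).items(): print(n,np.round(W[v,u],3))
hsv=cv2.cvtColor(p,cv2.COLOR_BGR2HSV)
# stand orange-ish
m=np.zeros(p.shape[:2],bool); m[235:266,318:355]=True
w=cv2.inRange(hsv,(8,70,120),(28,255,255)).astype(bool)&m
X=W[w]; print("wood",w.sum(),np.nanmedian(X[:,2]))
S=X[np.abs(X[:,2]-.04)<.008][:,:2].astype(np.float32); print("stand rect",cv2.minAreaRect(S))
C=W[m&(W[...,2]>.085)]; print("cap",len(C),C.mean(0),cv2.minAreaRect(C[:,:2].astype(np.float32)))
f=np.zeros(p.shape[:2],bool); f[203:280,203:275]=True
for lo,hi in ((.005,.014),(.02,.034),(.06,.08)):
    q=W[f&(W[...,2]>lo)&(W[...,2]<hi)]; print(lo,len(q),np.nanmedian(q,0),cv2.minAreaRect(q[:,:2].astype(np.float32)))
E
```

```text
stand [ 0.476 -0.419  0.04 ]
cap [ 0.5   -0.417  0.11 ]
frame [ 0.515 -0.159  0.072]
tub [0.433 0.084 0.079]
bottle [ 0.701 -0.129  0.109]
jar [ 0.716 -0.292  0.041]
floor [ 0.557 -0.321  0.004]
wood 341 0.04054376637919752
stand rect ((0.5008508563041687, -0.4169754087924957), (0.0687393844127655, 0.0577407069504261), 86.06956481933594)
cap 133 [ 0.50188612 -0.41632767  0.10705932] ((0.5020506381988525, -0.4162285327911377), (0.031875938177108765, 0.02234855853021145), 88.98552703857422)
0.005 1125 [ 0.55799687 -0.15360227  0.01049431] ((0.5312826633453369, -0.14466539025306702), (0.2145291268825531, 0.19228462874889374), 3.0884077548980713)
0.02 457 [ 0.52204422 -0.16248922  0.02832753] ((0.5166670680046082, -0.15491478145122528), (0.12033899873495102, 0.11730445176362991), 17.34532356262207)
0.06 741 [ 0.5020888  -0.15903575  0.07026263] ((0.5037763118743896, -0.15891486406326294), (0.09024639427661896, 0.08995399624109268), 17.75208282470703)
```

View pics/z1.png

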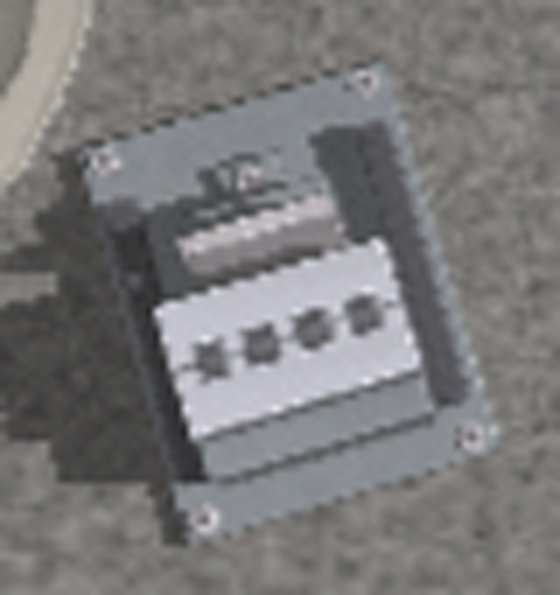

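The crop shows fixed half, loose half (light tops), slot and steel plate in order going away from the robot. The frame x axis has a yaw of about +17.7°. Moving above the stand for a close look.

play_rows(commands=[[1,[0.466,-0.236,-0.08],0.119],[1,[0.466,-0.236,-0.08],0.119],[1,[0.466,-0.236,-0.08],0.119],[1,[0.466,-0.236,-0.08],0.119],[1,[0.466,-0.236,-0.08],0.119],[1,[0.466,-0.236,-0.08],0.119],[1,[0.466,-0.236,-0.08],0.119],[1,[0.466,-0.236,-0.08],0.119],[1,[0.466,-0.236,-0.08],0.119]])

```text
time: 1.23
tool_pos: [0.4957, -0.4196, 0.3018]
ee_rot: [0.999, -0.036, -0.001, 0.001]
wrist_force: [-1.3, -0.3, 0.0]
finger_gap: 0.996
finger_force: 0.0
```

```bash
python3 - <<'E'
from h import *
s=manip.read_state(); print(s["time"],s["tool_pos"],s["ee_rot"],s["wrist_force"])
p,d,W,cal=look("wrist"); cv2.imwrite("pics/w1.png",p); np.save("w1.npy",W); c,R,t=cal
print("cam",-R.T@t,R.T[:,2],c["fx"])
hsv=cv2.cvtColor(p,cv2.COLOR_BGR2HSV)
b=cv2.inRange(hsv,(100,120,40),(130,255,255))>0
X=W[b]; print("blue",b.sum(),np.nanmin(X,0),np.nanmax(X,0))
C=W[(np.abs(W[...,2]-.108)<.004)&(np.hypot(W[...,0]-.5,W[...,1]+.417)<.05)]; print("cap",len(C),np.median(C[:,2]) if len(C) else 0,cv2.minAreaRect(C[:,:2].astype(np.float32)) if len(C) else 0)
C=W[(np.abs(W[...,2]-.04)<.004)&(np.hypot(W[...,0]-.5,W[...,1]+.417)<.06)]; print("stand",len(C),cv2.minAreaRect(C[:,:2].astype(np.float32)) if len(C) else 0)
E
```

```text
1.225 [ 0.49570843 -0.4195875   0.30178367] [ 9.99356091e-01 -3.58587733e-02 -1.13359492e-03  5.17325728e-04] [-1.30091461 -0.31762055  0.04590835]
cam [ 0.57482021 -0.42432622  0.43250308] [-0.31015645  0.02165341 -0.9504389 ] 354.689749925322
blue 1899 [ 0.50033737 -0.53258281 -0.00290645] [ 0.66530653 -0.40022754  0.08666761]
cap 821 0.10744957074445034 ((0.5017504692077637, -0.4177914559841156), (0.031223617494106293, 0.022944148629903793), 85.67817687988281)
stand 2206 ((0.49978455901145935, -0.4174739122390747), (0.07006872445344925, 0.057157259434461594), 86.0321044921875)
```

View pics/w1.png

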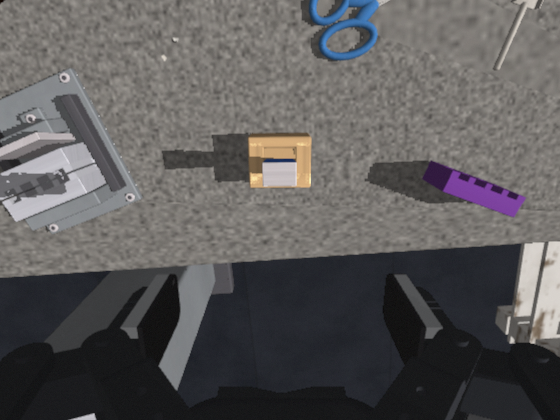

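The wrist view shows the stand at (280,160), with the cap at (280,172) and a thin blue strip on its far side at (280,159). The frame is at the left and the purple decoy at (470,188). I'll use the strip's depth to decide which face is sloped.

```bash
python3 - <<'E'
from h import *
p=cv2.imread("pics/w1.png"); W=np.load("w1.npy")
hsv=cv2.cvtColor(p,cv2.COLOR_BGR2HSV)
for u in (272,280,288): print(u,[(v,*p[v,u],*np.round(W[v,u]*1000,0)) for v in range(146,190,1)][0:44:1][4:20])
# scene view of the wedge + top view of frame top level
p=cv2.imread("pics/scene0.png"); W=np.load("scene_W.npy")
hsv=cv2.cvtColor(p,cv2.COLOR_BGR2HSV); b=cv2.inRange(hsv,(100,120,40),(130,255,255))>0; b[:,:265]=0;b[:,295:]=0;b[:240]=0;b[290:]=0
for z in range(45,100,8):
    X=W[b&(np.abs(W[...,2]-z/1e3)<.004)]; 
    if len(X): print(z,len(X),X[:,:2].min(0).round(4),X[:,:2].max(0).round(4))
E
python3 -c "
import cv2;a=cv2.imread('pics/scene0.png')[235:300,255:310];cv2.imwrite('pics/z2.png',cv2.resize(a,None,fx=9,fy=9,interpolation=2))"
```

```text
272 [(150, np.uint8(118), np.uint8(164), np.uint8(202), np.float64(514.0), np.float64(-410.0), np.float64(36.0)), (151, np.uint8(119), np.uint8(164), np.uint8(202), np.float64(513.0), np.float64(-410.0), np.float64(38.0)), (152, np.uint8(118), np.uint8(164), np.uint8(202), np.float64(512.0), np.float64(-410.0), np.float64(37.0)), (153, np.uint8(118), np.uint8(164), np.uint8(202), np.float64(511.0), np.float64(-410.0), np.float64(37.0)), (154, np.uint8(117), np.uint8(163), np.uint8(202), np.float64(510.0), np.float64(-410.0), np.float64(38.0)), (155, np.uint8(118), np.uint8(164), np.uint8(202), np.float64(509.0), np.float64(-410.0), np.float64(39.0)), (156, np.uint8(118), np.uint8(163), np.uint8(201), np.float64(508.0), np.float64(-410.0), np.float64(38.0)), (157, np.uint8(97), np.uint8(135), np.uint8(166), np.float64(507.0), np.float64(-409.0), np.float64(38.0)), (158, np.uint8(72), np.uint8(76), np.uint8(87), np.float64(506.0), np.float64(-409.0), np.float64(39.0)), (159, np.uint8(81), np.uint8(48), np.uint8(34), np.float64(502.0), np.float64(-409.0), np.float64(25.0)), (160, np.uin
[... 3715 characters left out ...]
), np.uint8(153), np.float64(512.0), np.float64(-426.0), np.float64(103.0)), (163, np.uint8(197), np.uint8(194), np.uint8(203), np.float64(512.0), np.float64(-426.0), np.float64(107.0)), (164, np.uint8(194), np.uint8(192), np.uint8(200), np.float64(511.0), np.float64(-426.0), np.float64(107.0)), (165, np.uint8(195), np.uint8(192), np.uint8(200), np.float64(510.0), np.float64(-426.0), np.float64(107.0))]
45 20 [ 0.4878 -0.4373] [ 0.5012 -0.406 ]
53 20 [ 0.4893 -0.4364] [ 0.5003 -0.4091]
61 18 [ 0.489  -0.4366] [ 0.5003 -0.4056]
69 21 [ 0.4886 -0.4363] [ 0.5045 -0.4066]
77 25 [ 0.4871 -0.439 ] [ 0.504  -0.4091]
85 24 [ 0.4877 -0.4363] [ 0.508  -0.4027]
93 32 [ 0.4884 -0.4368] [ 0.5076 -0.4022]
```

View pics/z2.png

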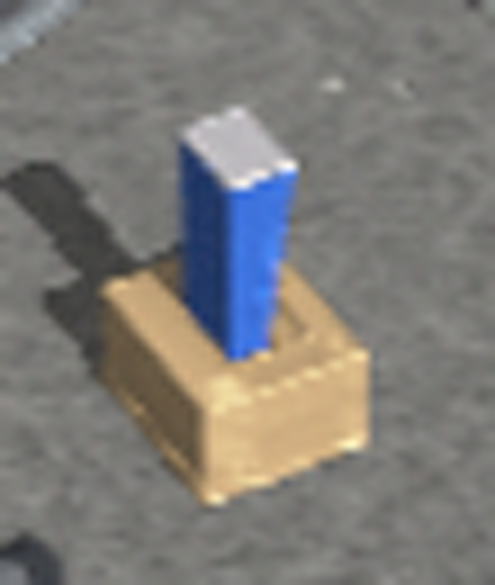

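The scene crop shows the vertical face on the near (-x) side and the slope on the far (+x) side. So the wedge yaw is about -4°, and it needs a turn of +22° to match the frame. Grasping with grasp point at wedge z of about 80 mm.

play_rows(commands=[[1,[0.006,-0.003,0.08],0],[1,[0.006,-0.003,0.16],0],[1,[0.006,-0.003,0.23],0],[1,[0.006,-0.003,0.27],0],[1,[0.006,-0.003,0.293],0],[1,[0.006,-0.003,0.293],0],[1,[0.006,-0.003,0.293],0]])

```text
time: 2.15
tool_pos: [0.5034, -0.4167, 0.084]
ee_rot: [0.999, -0.034, 0.001, 0.001]
wrist_force: [0.1, 0.7, 0.3]
finger_gap: 1.004
finger_force: 0.0
```

play_rows(commands=[[1,[-0.004,0.001,0.003],0],[1,[-0.004,0.001,0.003],0],[0,[-0.004,0.001,0.003],0],[0,[-0.004,0.001,0.003],0],[0,[-0.004,0.001,0.003],0],[0,[-0.004,0.001,0.003],0],[0,[-0.004,0.001,0.003],0],[0,[-0.004,0.001,0.003],0]], grip_force=60)

```text
time: 3.15
tool_pos: [0.4999, -0.4162, 0.0803]
ee_rot: [0.999, -0.034, 0.0, 0.0]
wrist_force: [-0.5, -1.1, 0.1]
finger_gap: 0.362
finger_force: 62.8
```

play_rows(commands=[[0,[0,0,-0.06],0],[0,[0,0,-0.13],0],[0,[0,0,-0.187],0],[0,[-0.075,-0.32,-0.187],-0.12],[0,[-0.075,-0.32,-0.187],-0.12],[0,[-0.075,-0.32,-0.187],-0.12],[0,[-0.075,-0.32,-0.187],-0.12],[0,[-0.075,-0.32,-0.187],-0.12],[0,[-0.075,-0.32,-0.187],-0.12],[0,[-0.075,-0.32,-0.187],-0.12]])

```text
time: 4.4
tool_pos: [0.4603, -0.1742, 0.2206]
ee_rot: [0.988, 0.153, 0.0, 0.0]
wrist_force: [0.4, -0.3, -0.6]
finger_gap: 0.363
finger_force: 63.0
```

```bash
python3 - <<'E'
from h import *
s=manip.read_state(); print(s["time"],s["tool_pos"],s["ee_rot"],s["wrist_force"])
p,d,W,cal=look("wrist"); cv2.imwrite("pics/w2.png",p); np.save("w2.npy",W); c,R,t=cal
np.savez("w2cal.npz",R=R,t=t,k=[c["fx"],c["fy"],c["cx"],c["cy"]]); print("cam",-R.T@t)
E
```

```text
4.4 [ 0.46026764 -0.17424554  0.22060478] [9.88281627e-01 1.52641000e-01 1.20298022e-04 3.70481804e-04] [ 0.36803727 -0.30066219 -0.56140129]
cam [ 0.53557442 -0.14953181  0.351532  ]
```

View pics/w2.png

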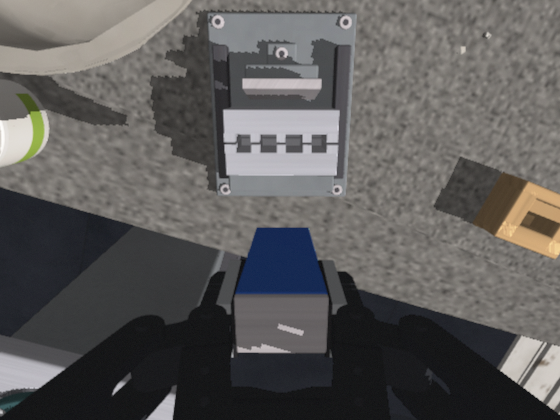

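The wrist view shows the frame square-on. The half tops span rows 109–177, the parting line is near row 143, and the plate strip is at rows 79–95. The held wedge is at (282,260). I'll cast rays at z = 0.07.

```bash
python3 - <<'E'
from h import *
p=cv2.imread("pics/w2.png"); W=np.load("w2.npy"); q=np.load("w2cal.npz"); k=q["k"]; cal=(dict(fx=k[0],fy=k[1],cx=k[2],cy=k[3]),q["R"],q["t"])
g=cv2.cvtColor(p,cv2.COLOR_BGR2GRAY)
m=(np.abs(W[...,2]-.07)<.004); m[:100]=0; m[190:]=0; m[:,:210]=0; m[:,350:]=0
n=cv2.minAreaRect(W[m][:,:2].astype(np.float32)); print("halves",m.sum(),np.median(W[m][:,2]),n)
for u in (255,282,310): print(u,[(v,g[v,u],int(W[v,u,2]*1000) if W[v,u,2]==W[v,u,2] else -1) for v in range(74,116)],"\npart",[(v,g[v,u]) for v in range(137,150)])
for a in ((225,143),(338,143)): print(a,ray(cal,*a,.07).round(4))
for u in (230,285,335): print(u,ray(cal,u,143,.07).round(4),ray(cal,u,109,.07).round(4),ray(cal,u,177,.07).round(4),"plate",ray(cal,u,95,.07).round(4),ray(cal,u,88,.07).round(4))
# bolts (frame corners)
for a in ((218,21),(346,21),(225,189),(337,189)): print("bolt",ray(cal,*a,.012).round(4))
# base yaw from halves' mask edges
e=[(u,np.flatnonzero(m[:,u]).max()) for u in range(232,334,2)]; P=np.array([ray(cal,u,v,.07)[:2] for u,v in e]); s=np.polyfit(P[:,1],P[:,0],1); print("yaw edge",np.degrees(np.arctan(-s[0])))
E
```

```text
halves 6316 0.06941878950310955 ((0.4993542730808258, -0.16097760200500488), (0.05133608356118202, 0.09023033827543259), 17.61684799194336)
255 [(74, np.uint8(77), 43), (75, np.uint8(75), 42), (76, np.uint8(77), 43), (77, np.uint8(75), 43), (78, np.uint8(137), 42), (79, np.uint8(183), 69), (80, np.uint8(191), 68), (81, np.uint8(190), 69), (82, np.uint8(190), 67), (83, np.uint8(190), 69), (84, np.uint8(188), 67), (85, np.uint8(187), 68), (86, np.uint8(187), 67), (87, np.uint8(184), 70), (88, np.uint8(160), 69), (89, np.uint8(121), 68), (90, np.uint8(116), 63), (91, np.uint8(114), 59), (92, np.uint8(115), 55), (93, np.uint8(115), 49), (94, np.uint8(105), 45), (95, np.uint8(82), 38), (96, np.uint8(71), 32), (97, np.uint8(71), 26), (98, np.uint8(71), 18), (99, np.uint8(73), 13), (100, np.uint8(74), 10), (101, np.uint8(76), 8), (102, np.uint8(77), 9), (103, np.uint8(75), 9), (104, np.uint8(75), 9), (105, np.uint8(76), 10), (106, np.uint8(79), 9), (107, np.uint8(82), 18), (108, np.uint8(78), 41), (109, np.uint8(118), 62), (110, np.uint8(171), 69), (111, np.uint8(189), 70), (112, np.uint8(1
[... 3016 characters left out ...]
nt8(194)), (148, np.uint8(194)), (149, np.uint8(192))]
(225, 143) [ 0.4865 -0.1187  0.07  ]
(338, 143) [ 0.5134 -0.2035  0.07  ]
230 [ 0.4877 -0.1225  0.07  ] [ 0.5127 -0.1157  0.07  ] [ 0.4613 -0.1296  0.07  ] plate [ 0.5225 -0.1131  0.07  ] [ 0.5274 -0.1118  0.07  ]
285 [ 0.5008 -0.1637  0.07  ] [ 0.5254 -0.1559  0.07  ] [ 0.4748 -0.1721  0.07  ] plate [ 0.5351 -0.1527  0.07  ] [ 0.5399 -0.1512  0.07  ]
335 [ 0.5127 -0.2013  0.07  ] [ 0.537  -0.1923  0.07  ] [ 0.487  -0.2108  0.07  ] plate [ 0.5466 -0.1888  0.07  ] [ 0.5513 -0.187   0.07  ]
bolt [ 0.5753 -0.08    0.012 ]
bolt [ 0.6086 -0.1848  0.012 ]
bolt [ 0.4327 -0.1239  0.012 ]
bolt [ 0.4662 -0.2295  0.012 ]
yaw edge 17.606987231100675
```

```bash
python3 - <<'E'
from h import *
p=cv2.imread("pics/w2.png"); q=np.load("w2cal.npz"); k=q["k"]; cal=(dict(fx=k[0],fy=k[1],cx=k[2],cy=k[3]),q["R"],q["t"])
W=np.load("w2.npy"); print([(v,*p[v,281],*(W[v,281]*1000).round(0)) for v in range(224,234)])
hsv=cv2.cvtColor(p,cv2.COLOR_BGR2HSV); b=cv2.inRange(hsv,(105,150,40),(130,255,255))>0
r=b[230:236].nonzero()[1]; print("u range",r.min(),r.max())
tcp=np.array([.4603,-.1742]); a=np.radians(17.6); e=np.array([[np.cos(a),np.sin(a)],[-np.sin(a),np.cos(a)]])
C=np.array([.49935,-.16098]); print("tcp in frame",e@(tcp-C))
for u in (250,281,312): print(u,e@(ray(cal,u,228,.148)[:2]-C))
print("mouth",[e@(ray(cal,282.5,v,.07)[:2]-C) for v in (109.5,88.5)])
E
```

```text
[(224, np.uint8(114), np.uint8(119), np.uint8(123), np.float64(410.0), np.float64(-189.0), np.float64(-1.0)), (225, np.uint8(113), np.uint8(118), np.uint8(122), np.float64(409.0), np.float64(-189.0), np.float64(1.0)), (226, np.uint8(111), np.uint8(116), np.uint8(120), np.float64(407.0), np.float64(-190.0), np.float64(-1.0)), (227, np.uint8(96), np.uint8(87), np.uint8(87), np.float64(406.0), np.float64(-190.0), np.float64(-1.0)), (228, np.uint8(81), np.uint8(40), np.uint8(21), np.float64(461.0), np.float64(-173.0), np.float64(151.0)), (229, np.uint8(82), np.uint8(42), np.uint8(22), np.float64(461.0), np.float64(-173.0), np.float64(152.0)), (230, np.uint8(81), np.uint8(40), np.uint8(21), np.float64(462.0), np.float64(-173.0), np.float64(155.0)), (231, np.uint8(81), np.uint8(39), np.uint8(20), np.float64(462.0), np.float64(-173.0), np.float64(157.0)), (232, np.uint8(81), np.uint8(38), np.uint8(19), np.float64(462.0), np.float64(-173.0), np.float64(160.0)), (233, np.uint8(82), np.uint8(40), np.uint8(21), np.float64(463.0), np.float64(-172.0), np.float64(163.0))]
u range 255 309
tcp in frame [-0.04121943 -0.00079364]
250 [-0.04088983  0.01908758]
281 [-4.08870525e-02  3.96000337e-05]
312 [-0.04088427 -0.01900785]
mouth [array([ 0.02601329, -0.00107705]), array([ 0.04124761, -0.00105707])]
```

play_rows(commands=[[0,[0.06,0,0],0],[0,[0.103,0,0],0],[0,[0.103,0,0.02],0],[0,[0.103,0,0.05],0],[0,[0.103,0,0.08],0],[0,[0.103,0,0.08],0],[0,[0.103,0,0.08],0],[0,[0.103,0,0.08],0]])

```text
time: 5.45
tool_pos: [0.5341, -0.1497, 0.1614]
ee_rot: [0.988, 0.154, 0.001, 0.0]
wrist_force: [0.7, 0.6, -1.1]
finger_gap: 0.368
finger_force: 63.0
```

```bash
python3 - <<'E'
from h import *
s=manip.read_state(); a=np.radians(17.6); e=np.array([[np.cos(a),np.sin(a)],[-np.sin(a),np.cos(a)]]); C=np.array([.49935,-.16098])
print(s["tool_pos"],e@(s["tool_pos"][:2]-C),"target x .0360",s["ee_rot"],s["wrist_force"])
p,d,W,cal=look("wrist"); cv2.imwrite("pics/w3.png",p)
p,d,W,cal=look("scene"); cv2.imwrite("pics/s3.png",p)
E
```

```text
[ 0.53411277 -0.1496964   0.1614283 ] [0.03654736 0.00024421] target x .0360 [9.88140861e-01 1.53547870e-01 7.55838895e-04 3.43872899e-04] [ 0.68321854  0.62715131 -1.0839146 ]
```

View pics/w3.png

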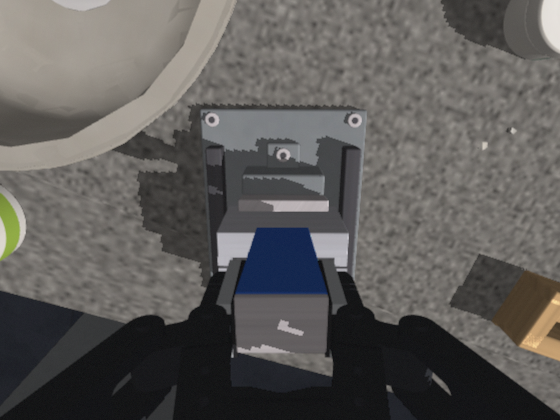

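The wedge is held square above the slot, with its thin edge at row 228 and the plate top at row 205. TCP x in the frame is 36.5 mm against a target of 36.0. Descending to about 25 mm depth.

play_rows(commands=[[0,[-0.001,0,0.015],0],[0,[-0.001,0,0.028],0],[0,[-0.001,0,0.037],0],[0,[-0.001,0,0.045],0],[0,[-0.001,0,0.052],0],[0,[-0.001,0,0.058],0],[0,[-0.001,0,0.058],0]])

```text
time: 6.42
tool_pos: [0.5327, -0.1494, 0.1167]
ee_rot: [0.988, 0.154, -0.0, -0.0]
wrist_force: [-0.1, -0.6, -0.4]
finger_gap: 0.368
finger_force: 63.0
```

play_rows(commands=[[0,[0,0,0.003],0],[0,[0,0,0.005],0],[0,[-0.001,0,0.008],0],[0,[-0.001,0,0.008],0]])

```text
time: 6.92
tool_pos: [0.5321, -0.1497, 0.1109]
ee_rot: [0.988, 0.154, -0.0, -0.0]
wrist_force: [-0.2, 0.0, -0.8]
finger_gap: 0.366
finger_force: 63.0
```

play_rows(commands=[[0,[0,0,0.002],0],[0,[0,0,0.004],0],[0,[0,0,0.004],0]])

```text
time: 7.3
tool_pos: [0.5321, -0.1496, 0.1079]
ee_rot: [0.988, 0.154, -0.0, -0.0]
wrist_force: [-0.2, 0.2, 0.1]
finger_gap: 0.368
finger_force: 63.0
```

play_rows(commands=[[0,[0,0,0.002],0],[0,[0,0,0.004],0],[0,[0,0,0.004],0]])

```text
time: 7.68
tool_pos: [0.5321, -0.1496, 0.1049]
ee_rot: [0.988, 0.154, -0.0, -0.0]
wrist_force: [0.1, -0.6, -0.0]
finger_gap: 0.365
finger_force: 63.0
```

play_rows(commands=[[0,[0,0,0.002],0],[0,[0,0,0.004],0],[0,[0,0,0.004],0]])

```text
time: 8.05
tool_pos: [0.5318, -0.1497, 0.1018]
ee_rot: [0.988, 0.154, -0.0, -0.0]
wrist_force: [-0.0, -0.2, -0.9]
finger_gap: 0.364
finger_force: 63.0
```

play_rows(commands=[[0,[0,0,0.002],0],[0,[0,0,0.004],0],[0,[0,0,0.004],0]])

```text
time: 8.43
tool_pos: [0.5316, -0.1498, 0.0987]
ee_rot: [0.988, 0.154, -0.001, -0.0]
wrist_force: [-1.0, -0.1, -0.8]
finger_gap: 0.364
finger_force: 63.0
```

play_rows(commands=[[0,[0,0,0.002],0],[0,[0,0,0.003],0],[0,[0,0,0.003],0]])

```text
time: 8.8
tool_pos: [0.5314, -0.1498, 0.0966]
ee_rot: [0.988, 0.154, -0.001, -0.0]
wrist_force: [-3.3, -1.2, -0.3]
finger_gap: 0.368
finger_force: 63.1
```

Contact is starting: the plate is pushing the wedge sideways. Releasing, rising, closing, and moving over the head (+3 mm in x).

play_rows(commands=[[0.8,[0,0,0],0],[0.8,[0,0,0],0],[0.8,[0,0,0],0],[0.8,[0,0,0],0],[0.8,[0,0,-0.05],0],[0.8,[0,0,-0.087],0],[0,[0.004,0,-0.087],0],[0,[0.004,0,-0.087],0],[0,[0.004,0,-0.087],0],[0,[0.004,0,-0.087],0],[0,[0.004,0,-0.087],0],[0,[0.004,0,-0.087],0]], grip_force=30)

```text
time: 10.3
tool_pos: [0.535, -0.1487, 0.1618]
ee_rot: [0.988, 0.154, -0.0, -0.0]
wrist_force: [-0.0, 0.0, -0.7]
finger_gap: 0.001
finger_force: 0.0
```

```bash
python3 - <<'E'
from h import *
s=manip.read_state(); a=np.radians(17.6); e=np.array([[np.cos(a),np.sin(a)],[-np.sin(a),np.cos(a)]]); C=np.array([.49935,-.16098])
print(s["time"],s["tool_pos"],e@(s["tool_pos"][:2]-C),s["wrist_force"],s["finger_gap"])
p,d,W,cal=look("top"); 
m=(W[...,2]>.095)&(W[...,2]<.14)&(np.hypot(W[...,0]-.531,W[...,1]+.15)<.05); print(m.sum(), m.any() and W[m].mean(0))
p,d,W,cal=look("wrist"); cv2.imwrite("pics/w4.png",p)
m=(W[...,2]>.11)&(W[...,2]<.135)&(np.hypot(W[...,0]-.531,W[...,1]+.15)<.05); 
X=W[m]; print(m.sum()); 
if m.any(): print(np.median(X,0), cv2.minAreaRect(X[:,:2].astype(np.float32)), e@(np.median(X,0)[:2]-C))
E
```

```text
10.3 [ 0.5349643  -0.14872601  0.16181337] [0.03765245 0.0009117 ] [-0.00700996  0.00199415 -0.73039245] 0.0013137116949769084
24 [ 0.52709854 -0.15592777  0.1115347 ]
2301
[ 0.5369056  -0.14263639  0.12222627] ((0.533397376537323, -0.14523382484912872), (0.022828975692391396, 0.03243238106369972), 18.462055206298828) [0.0413442  0.00612927]
```

View pics/w4.png

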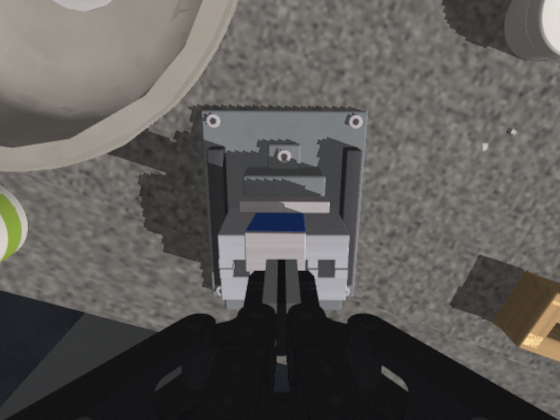

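The wedge stands upright in the slot: its cap is centred at about (276,250), 4 mm left of centre, with the top at z = 0.122. I'll centre over the cap and feel downwards.

play_rows(commands=[[0,[0,-0.005,0.01],0],[0,[0,-0.005,0.024],0],[0,[0,-0.005,0.032],0],[0,[0,-0.005,0.034],0],[0,[0,-0.005,0.034],0]])

```text
time: 11.02
tool_pos: [0.5339, -0.1453, 0.1364]
ee_rot: [0.988, 0.154, -0.0, -0.0]
wrist_force: [-0.2, 0.2, 0.3]
finger_gap: -0.003
finger_force: 0.0
```

play_rows(commands=[[0,[0,0,0.0013],0],[0,[0,0,0.0026],0],[0,[0,0,0.0026],0]])

```text
time: 11.4
tool_pos: [0.534, -0.1452, 0.1346]
ee_rot: [0.988, 0.154, 0.0, 0.0]
wrist_force: [0.8, 0.6, 0.3]
finger_gap: 0.005
finger_force: 0.0
```

play_rows(commands=[[0,[0,0,0.0013],0],[0,[0,0,0.0013],0],[0,[0,0,0.0013],0]])

```text
time: 11.78
tool_pos: [0.5339, -0.1452, 0.1336]
ee_rot: [0.988, 0.154, -0.0, -0.0]
wrist_force: [0.2, -1.1, -0.7]
finger_gap: -0.001
finger_force: 0.0
```

play_rows(commands=[[0,[0,0,0.0013],0],[0,[0,0,0.0026],0],[0,[0,0,0.0026],0]])

```text
time: 12.15
tool_pos: [0.5339, -0.1452, 0.1316]
ee_rot: [0.988, 0.154, -0.0, -0.0]
wrist_force: [0.8, 0.5, -0.6]
finger_gap: 0.0
finger_force: 0.0
```

play_rows(commands=[[0,[0,0,0.0013],0],[0,[0,0,0.0013],0]])

```text
time: 12.4
tool_pos: [0.5339, -0.1452, 0.1306]
ee_rot: [0.988, 0.154, -0.0, -0.0]
wrist_force: [0.5, -0.1, 0.8]
finger_gap: 0.005
finger_force: 0.0
```

play_rows(commands=[[0,[0,0,0.0013],0],[0,[0,0,0.0013],0]])

```text
time: 12.65
tool_pos: [0.5339, -0.1451, 0.1297]
ee_rot: [0.988, 0.154, -0.0, -0.0]
wrist_force: [-0.6, 0.2, -0.4]
finger_gap: 0.001
finger_force: 0.0
```

play_rows(commands=[[0,[0,0,0.0013],0],[0,[0,0,0.0013],0]])

```text
time: 12.9
tool_pos: [0.5339, -0.1452, 0.1287]
ee_rot: [0.988, 0.154, -0.0, -0.0]
wrist_force: [0.2, 0.2, -0.4]
finger_gap: 0.001
finger_force: 0.0
```

play_rows(commands=[[0,[0,0,0.0013],0],[0,[0,0,0.0013],0]])

```text
time: 13.15
tool_pos: [0.5339, -0.1453, 0.1278]
ee_rot: [0.988, 0.154, -0.0, 0.0]
wrist_force: [-0.6, -0.1, 0.5]
finger_gap: -0.003
finger_force: 0.3
```

play_rows(commands=[[0,[0,0,0.0013],0],[0,[0,0,0.0013],0]])

```text
time: 13.4
tool_pos: [0.5339, -0.1455, 0.1271]
ee_rot: [0.988, 0.154, 0.0, 0.0]
wrist_force: [-1.8, -0.5, 4.3]
finger_gap: 0.001
finger_force: 2.2
```

play_rows(commands=[[0,[0,0,0.0013],0],[0,[0,0,0.0013],0]])

```text
time: 13.65
tool_pos: [0.534, -0.1457, 0.1268]
ee_rot: [0.988, 0.154, 0.0, 0.0]
wrist_force: [-2.7, -1.3, 10.0]
finger_gap: -0.002
finger_force: 5.0
```

play_rows(commands=[[0,[0,0,0.0007],0],[0,[0,0,0.0007],0]])

```text
time: 13.9
tool_pos: [0.534, -0.1458, 0.1268]
ee_rot: [0.988, 0.154, 0.0, 0.0]
wrist_force: [-3.7, -0.1, 13.7]
finger_gap: -0.002
finger_force: 6.7
```

play_rows(commands=[[0,[0,0,0.0003],0],[0,[0,0,0.0003],0]])

```text
time: 14.15
tool_pos: [0.534, -0.1458, 0.1267]
ee_rot: [0.988, 0.154, 0.0, 0.0]
wrist_force: [-4.1, 0.1, 15.8]
finger_gap: 0.004
finger_force: 7.5
```

```bash
python3 - <<'E'
from h import *
s=manip.read_state(); a=np.radians(17.6); e=np.array([[np.cos(a),np.sin(a)],[-np.sin(a),np.cos(a)]]); C=np.array([.49935,-.16098])
print(s["time"],s["tool_pos"],s["wrist_force"])
p,d,W,cal=look("wrist"); cv2.imwrite("pics/w5.png",p)
X=W[(W[...,2]>.09)&(W[...,2]<.135)&(np.hypot(W[...,0]-.531,W[...,1]+.15)<.05)]
print(np.histogram(X[:,2],bins=np.arange(.09,.136,.003)))
o=cv2.imread("pics/w4.png")
cv2.imwrite("pics/cmp.png",np.hstack([cv2.resize(i[180:320,200:370],None,fx=2.3,fy=4,interpolation=2) for i in (o,p)]))
E
```

```text
14.15 [ 0.53403141 -0.14578041  0.12673882] [-4.12075938  0.14229522 15.78117597]
(array([ 96, 101, 104, 118, 112, 129, 156, 227, 611,  31, 130, 212, 209,
       271, 245]), array([0.09 , 0.093, 0.096, 0.099, 0.102, 0.105, 0.108, 0.111, 0.114,
       0.117, 0.12 , 0.123, 0.126, 0.129, 0.132, 0.135]))
```

View pics/cmp.png

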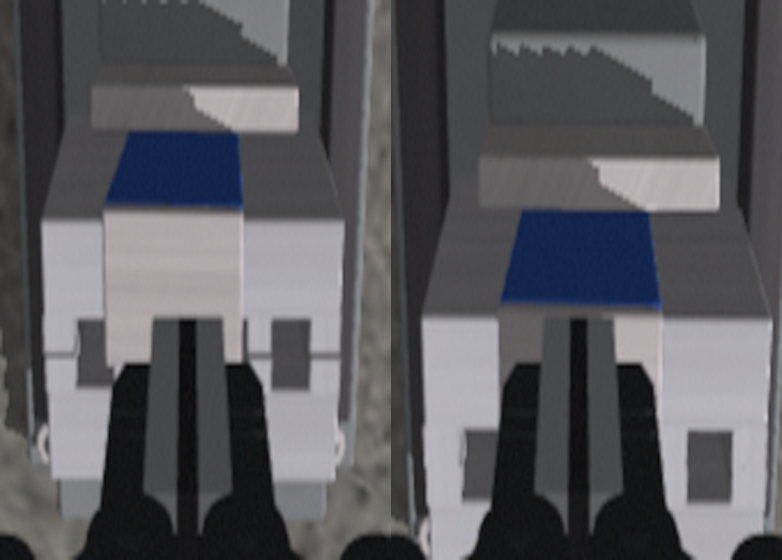

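In the comparison the seam between the halves, visible before, has closed, and the cap is down to z ≈ 0.116. The push is steady at 15.8 N. Retreating straight up.

play_rows(commands=[[0,[0,0,-0.01],0],[0,[0,0,-0.05],0],[0,[0,0,-0.1],0],[0,[-0.08,0,-0.14],0],[0,[-0.08,0,-0.14],0],[0,[-0.08,0,-0.14],0],[0,[-0.08,0,-0.14],0],[0,[-0.08,0,-0.14],0]])

```text
time: 15.2
tool_pos: [0.4775, -0.1628, 0.2294]
ee_rot: [0.988, 0.155, -0.0, -0.0]
wrist_force: [-0.0, -0.4, -0.1]
finger_gap: -0.002
finger_force: 0.0
```

```bash
python3 - <<'E'
from h import *
a=np.radians(17.6); e=np.array([[np.cos(a),np.sin(a)],[-np.sin(a),np.cos(a)]]); C=np.array([.49935,-.16098])
p,d,W,cal=look("wrist"); cv2.imwrite("pics/w6.png",p)
near=(np.hypot(W[...,0]-.525,W[...,1]+.15)<.09)
X=W[near&(W[...,2]>.108)&(W[...,2]<.13)]; print("cap",len(X),np.median(X,0),e@(np.array(cv2.minAreaRect(X[:,:2].astype(np.float32))[0])-C),cv2.minAreaRect(X[:,:2].astype(np.float32)))
cv2.imwrite("pics/w6c.png",cv2.resize(p[40:240,180:400],None,fx=3,fy=3,interpolation=2)[:600])
E
```

```text
cap 1621 [ 0.53234916 -0.14576468  0.11506699] [0.03571898 0.0044587 ] ((0.5320488214492798, -0.14592966437339783), (0.022700123488903046, 0.031973764300346375), 17.895183563232422)
```

View pics/w6c.png

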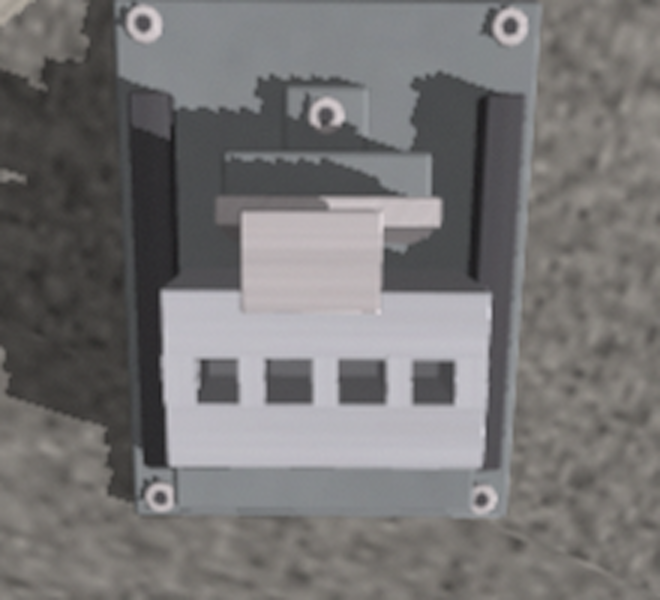

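The seam is closed and the wedge stands upright with its cap at z = 0.115, so the thin end is about 55 mm below the mouth. The arm is clear, so I'm handing in.

```bash
python3 -c "
from workcell import manip
print(manip.close_job())"
```

```text
the job is handed in; nothing more can be done
None
```

The wedge is locked upright in the slot with a steady 15.8 N push, and the last picture shows the mould halves shut. The job was handed in after about 15 s on the robot's clock, with the arm clear of everything; the hand-in call gave no verdict.

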